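# Book in a filament spool with the hand scanner

## Task

Book in the filament spool that has the barcode label: pick up the hand scanner, aim it at the label from about 10 cm and hold it steady there for a good second, without touching the spool with it. Then lay the scanner gently back on its rubber mat and, with the spool kept flat on the bench, push the spool fully home into the V-shaped stop so that it rests against both walls. Leave everything else where it is.

Things in the scene. Friction and masses are not known exactly. Their poses are not given: they have to be found in the camera images.
- scanner: White hand barcode scanner, 200 mm long, 0.2 kg, lying flat on the mat. Origin: underside of the grip, near its balance point; x along it to the head, z up. Straight grip (32 mm wide, 30 mm high, flat sides) from x -87 to +63 mm: grip it across its width at x = 0. Then the head, 56 mm wide, up to 53 mm high, to x = 108 mm, its window looking obliquely down and forward.
- scanner_eye: Centre of the scanner's black window, at (95, 0, 10.7) mm in the scanner's frame. Its x axis is the viewing line, 60 degrees below the scanner's x axis (30 off straight down when level). It reads, when still, a label whose centre is 50 to 150 mm away along this line and within 13 mm of it (in its y and in its z), the line at most 43 degrees (0.75 rad) off square to the label.
- spool: Filament spool lying flat: two black flanges 120 mm in diameter and 8 mm thick, a grey drum 96 mm in diameter between them, 50 mm high in all, about 0.3 kg. Solid, with no open bore. Origin: centre of the underside; z up; x points to the label.
- spool_label (a point): Centre of the white barcode label (26 by 40 mm) on the spool's top flange, 39 mm from the spool's axis, 50 mm above the bench. Axes as the spool: z up, square to the label.
- dock: V-shaped stop fixed to the bench: two aluminium walls, 30 mm high, 8 mm thick, 130 mm long, at right angles, opening to its -x (roughly towards the robot); no floor. Apex 85 mm beyond the seat along +x; the wall ends stand level with the seat, 92 mm to either side. A 26 mm high white block stands behind the apex. Origin: the seat.
- dock_seat (a point): The seat, at bench level: where the spool's centre is when the spool touches both walls of the V (a grey disc marks it). x points into the V.
- mat: Black rubber mat fixed to the bench, 260 by 130 by 4 mm, the scanner's resting place. Origin: centre of its underside; x along its length.
- small_reel: Bystander: smaller black reel without label, 80 mm in diameter, 40 mm high, white discs on top. It and the spool swap places from time to time. Origin: centre of the underside.
- glue_stick: Bystander: green glue stick standing upright, 28 mm in diameter, 95 mm high.
- bottle: Bystander: white bottle standing upright, 60 mm in diameter, 160 mm high.
- scraper: Bystander: spatula lying between the robot's base and the other things, 200 mm long.
- screwdriver: Bystander: screwdriver lying on the bench, 170 mm long.
- bracket: Bystander: grey printed angle bracket, 60 by 40 by 46 mm.
- parts_box: Bystander: shut clear box with grey lid, 110 by 80 by 34 mm.
Not all that is in view belongs to the job. Of the things that look like the dock, take the one that is farthest from the robot's base at the start.

How it is judged:
On the way, in this order (a step that is already met when the one before it is completed fails the run):
1. the held scanner is aimed at the label at reading distance and kept still for 0.8 s (x of spool_label in the frame of scanner_eye between 0.05 and 0.15 m and y of spool_label in the frame of scanner_eye between -0.013 and 0.013 m and z of spool_label in the frame of scanner_eye between -0.013 and 0.013 m and angle between the x axis of scanner_eye and the z axis of spool_label, either way round below 0.75 rad and contact force between the fingers and scanner above 0.5 N and linear speed of scanner below 0.03 m/s and angular speed of scanner below 0.2 rad/s), for 0.8 s.
2. the scanner lies on its mat again, let go (x of scanner in the frame of mat between -0.06 and 0.06 m and y of scanner in the frame of mat between -0.045 and 0.045 m and z of scanner in the frame of mat below 0.01 m and angle between scanner's own z axis and vertical below 0.15 rad and contact force between the fingers and scanner below 0.1 N), for 0.2 s.
3. the spool is home in the V stop (horizontal distance between spool and dock_seat below 0.008 m and angle between spool's own z axis and vertical below 0.1 rad), for 0.2 s.
At the end, for the whole second after the job is handed in: The spool lies flat with its centre within 8 mm of the V stop's seat; the scanner lies level, underside down, on its mat, its origin within 60 mm (along) and 45 mm (across) of the mat's centre; both at rest (all of step 3 and x of scanner in the frame of mat between -0.06 and 0.06 m and y of scanner in the frame of mat between -0.045 and 0.045 m and z of scanner in the frame of mat below 0.01 m and angle between scanner's own z axis and vertical below 0.15 rad and linear speed of each of spool, scanner below 0.01 m/s); the robot touches nothing.
It fails at once if the scanner touches the spool (over 1 N) (contact force between scanner and spool above 1 N).
It fails at once if the scanner is dropped or slammed on its mat (over 40 N) (contact force between scanner and mat above 40 N).
It fails at once if the spool is lifted more than 15 mm or tipped more than 0.25 rad (height (world z) of spool above 0.015 m or angle between spool's own z axis and vertical above 0.25 rad).
It fails at once if a bystander is moved more than 20 mm (distance of any of small_reel, glue_stick, bottle, scraper, screwdriver, bracket, parts_box from where it was at the start of the episode above 0.02 m).
It also fails if it takes over 72 s, if anything falls off the work surface, if the arm or the gripper's body presses on something with over 40 N, if the wrist force passes 120 N, or if a joint passes its speed limit or range.

## Robot

A 6-joint arm with a two-finger parallel gripper is mounted at the origin on the work surface. World frame = base frame: x ahead of the robot, y to its left, z up, the work surface at z = 0. Lengths are in m, angles in rad, forces in N, time in s.
With the tool pointing down it reaches from about 0.25 to 0.725 m from the base axis. Payload 9.7 kg.
Tool frame: the origin (TCP) lies midway between the tips of the shut fingers; the grasp point (between the pads) lies bot.pinch_z behind it (bot.pinch_z is the distance from the TCP to the grasp point, in m); z points along the fingers, y is the line along which they close (so a half turn about z gives the same grasp; the last joint's range is limited). The gripper opens to 85 mm and grips with 20 to 120 N. Pads are 22 mm wide; open, the fingers measure 114 mm over their backs; the gripper's body (76 mm by 85 mm) begins 54 mm behind the grasp point. The pads swing forward as they close: fully open they stand 13 mm farther back than shut.
Start: joints at [-1.175, 0.087, 0.176, 1.66, 0, 1.571], TCP at [0.212, -0.507, 0.231] pointing down, gripper open.
Joint ranges: [-3.13, 3.13], [-0.85, 1.81], [-1.15, 1.24], [-2.2, 2.28], [-1.44, 1.52], [-3.14, 3.14]. Speed limits (rad/s): [2.22, 2.22, 2.57, 3.14, 3.14, 3.14].

## Interface

Orientations are given as a unit quaternion [w, x, y, z].
In Python, from cell import read_state, camera, calibration, bot, finder gives the robot as it stands.
- The arm moves only by the tool drive_tool, never from a script. Its argument "targets" is text: rows parted by semicolons, each of 5 numbers parted by spaces: the shift along the tool's x, y, z as a fraction of full scale, then the turn about the tool's z as a fraction of full scale, then the finger opening in mm, from 0 to 85.4. A call has 1 to 20 rows; each row is the pose to reach, as a shift and turn from the pose commanded when the call began, along the tool's axes at that moment, turning the shorter way round; what a row does not reach only later rows make up. Full scale, the value 1, is 100 mm for a shift and 180 degrees for a turn. A row lasts 1/12 s, in which the tool goes at most 41.7 mm and 7.16 degrees, less where a joint would pass 70% of its speed; a pose out of reach is approached as far as the arm can. A call with a number of a shift or a turn outside -1 to 1 is refused whole. A call with a gripper value outside its range is refused whole. The fingers move at their own pace and stop on an object; "newtons" is the grip in N (left out, the last holds). Time passes only in rows, so rows that repeat a pose let the fingers close. It gives the time, the measured TCP pose, the force, the opening and the grip force at its end, in the units of the state.
- read_state(): the state, without advancing time (a new reading comes with each control period).
- camera(name): name is "scene" or "side" or "wrist"; returns the picture (400x640x3 uint8, blue, green, red); there is no depth.
- calibration(name): a dict with "camera_matrix" (3x3 intrinsics, pixels), "pose" (4x4, takes a point from camera to world coordinates). Camera axes: x right, y up, looking along -z (the intrinsics and any distortion apply to the point x, -y, -z); pixel columns grow to the right and rows downward; lengths in m; the calibration is good to about 2 mm. A picture is of the moment at which its call begins: read the wrist's pose just before it. calibration takes no time and is no camera call; for the wrist camera it gives the pose at the moment of the call.
- bot.job_done(): hands the job in; it is judged then, once.
Trained networks look in the newest picture that a camera, given by its name, has taken for a name from the list of things; names that differ only in an ending like _2 or _b are one class to them, and where a whole thing is asked for, a point or a joint stands for the part that bears it (a point fixed in the world has none). Each returns a list of dicts, best first, with "conf" (0 to 1); they miss things now and then, are a little off and sometimes report something else, mostly with a low value. They report only what shows in the picture. A call takes as long as a camera call. They do not tell look-alikes from the thing itself.
- finder.recognise(thing, camera): "pixel" ([column, row] in pixels, amid what is visible of it).
- finder.place_of(thing, camera): "pixel" ([column, row] in pixels: a listed point, or the origin of a listed thing).
The state is a dict: "t": time; "joint_positions": joint angles; "qd": joint speeds; "effort": joint torques, N m; "eef_pos": TCP position; "tcp_rot": TCP orientation; "wrist_force": force on the tool from outside, world axes, zero at the start; "ft_torque": the same for the moment, N m; "width": finger opening in m; "grasp_force": force on a finger pad.
Only numpy, scipy, OpenCV 4.12 (cv2) and the standard library are available. Lean on these libraries where they do the work, as an engineer would, in place of code of your own. Each camera call takes 0.05 s, during which the arm holds its last target. There are 200 camera calls.

## Working session

There is one attempt and no reset: what is moved stays moved. The work goes in short steps, Python scripts to look and compute and a tool call to move; the robot and the scene stay as the last step left them, time stands still between calls to the robot, and variables do not carry over. Pictures are saved under pics/ and viewed, at most 10 in all, crops included, and the job is handed in when it is done.

Besides the shell and the picture viewer there is one more tool, called as name(argument=value, ...), one argument or row to a line, values as JSON. drive_tool: Moves the arm, as the interface text tells. Its arguments: {"type":"object","properties":{"targets":{"type":"string"},"newtons":{"type":"number"}},"required":["targets"]}

```bash
ls; mkdir -p pics
cat > h.py <<'E'
import numpy as np, cv2
from scipy.spatial.transform import Rotation as R
from cell import read_state, camera, calibration, bot, finder
def ray(cam,px,cal=None):
    c=cal or calibration(cam);K=np.array(c["camera_matrix"]);P=np.array(c["pose"])
    d=np.linalg.inv(K)@[px[0],px[1],1.];d=P[:3,:3]@[d[0],-d[1],-d[2]]
    return P[:3,3],d
def onz(cam,px,z,cal=None):
    o,d=ray(cam,px,cal);return o+d*(z-o[2])/d[2]
def proj(cam,p,cal=None):
    c=cal or calibration(cam);K=np.array(c["camera_matrix"]);P=np.array(c["pose"])
    q=P[:3,:3].T@(np.array(p)-P[:3,3]);u=K@[q[0],-q[1],-q[2]];return u[:2]/u[2]
def rot():
    w,x,y,z=read_state()["tcp_rot"];return R.from_quat([x,y,z,w]).as_matrix()
E
python3 - <<'E'
from h import *
print(bot.pinch_z, read_state()); 
print({c:{k:v for k,v in calibration(c).items()} for c in("scene","side")})
H={"scanner":.004,"scanner_eye":.0147,"spool":0,"spool_label":.05,"dock":0,"dock_seat":0,"mat":0,"small_reel":0,"glue_stick":0,"bottle":0,"scraper":0,"screwdriver":0,"bracket":0,"parts_box":0}
for c in("scene","side"):
    im=camera(c);cv2.imwrite(f"pics/{c}0.png",im)
    for n,z in H.items():
        for r in finder.place_of(n,c)[:3]:
            print(c,n,round(r["conf"],2),np.round(r["pixel"]),onz(c,r["pixel"],z).round(3))
E
```

```text
pics
0.0187 {'t': 0.0, 'joint_positions': array([-1.17496886e+00,  8.74736746e-02,  1.75119129e-01,  1.65979754e+00,
        1.87489809e-05,  1.57077466e+00]), 'qd': array([ 0.00070429,  0.0002125 , -0.00154521,  0.00040353, -0.00057576,
       -0.00047293]), 'effort': array([-2.16901281e-03, -5.20391786e+01,  4.64801645e+01,  1.63828785e-02,
        7.34438277e-05,  4.97293769e-06]), 'eef_pos': array([ 0.21197978, -0.50725623,  0.23056789]), 'tcp_rot': array([-6.66489926e-04,  9.80476567e-01,  1.96634793e-01, -1.24088573e-04]), 'wrist_force': array([-0.32577181, -0.04776936,  0.13793231]), 'ft_torque': array([ 0.01124994, -0.02670588, -0.01052417]), 'grasp_force': 0.0, 'width': 0.08563732445340314}
{'scene': {'camera_matrix': array([[451.03536785,   0.        , 313.57997438],
       [  0.        , 451.03536785, 203.17540542],
       [  0.        ,   0.        ,   1.        ]]), 'pose': array([[ 0.04295896, -0.62356924,  0.78058692,  1.4725249 ],
       [ 0.99903541,  0.0339264 , -0.0278791 , -0.03110054],
       [-0.00909796,  0.78103163,  0.62442519,  0.86516936],
       [ 0.      
[... 1449 characters left out ...]
4. 279.] [ 0.694 -0.081  0.   ]
side spool 0.61 [277. 173.] [0.502 0.322 0.   ]
side spool_label 0.51 [279. 170.] [0.491 0.288 0.05 ]
side spool_label 0.48 [340. 186.] [0.6  0.06 0.05]
side dock 0.86 [343. 184.] [0.652 0.094 0.   ]
side dock 0.62 [196. 200.] [0.182 0.423 0.   ]
side dock_seat 0.81 [340. 187.] [0.631 0.089 0.   ]
side dock_seat 0.56 [196. 199.] [0.186 0.43  0.   ]
side mat 0.21 [433. 231.] [ 0.719 -0.302  0.   ]
side small_reel 0.42 [346. 235.] [ 0.479 -0.098  0.   ]
side bottle 0.69 [315. 149.] [0.712 0.323 0.   ]
side bottle 0.36 [344. 233.] [ 0.48  -0.087  0.   ]
side screwdriver 0.58 [433. 234.] [ 0.708 -0.311  0.   ]
side parts_box 0.79 [338. 285.] [ 0.31  -0.225  0.   ]
```

View pics/scene0.png

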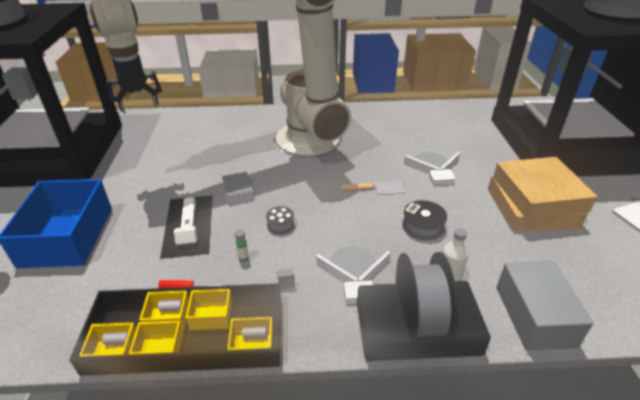

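View pics/side0.png

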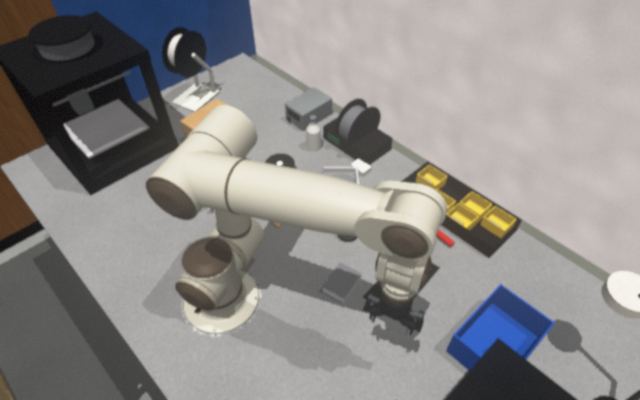

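The scene picture shows the scanner on its mat at about (186,220) with its head towards the scene camera. The spool is at (425,217) with its label at (411,208), the small reel at (280,218), and the far dock at (353,262). The side view is mostly blocked by the arm; it shows only the dock (345,175) and part of the spool (280,160).

Run:
```python
from h import *
s=read_state();c=calibration("wrist");P=np.array(c["pose"]);Rt=rot()
print("cam in tool",(Rt.T@(P[:3,3]-s["eef_pos"])).round(3),"view dir tool",(Rt.T@-P[:3,2]).round(3), "camx",(Rt.T@P[:3,0]).round(2), np.array(c["camera_matrix"])[0,0])
print("toolx,y",Rt[:,0].round(3),Rt[:,1].round(3))
for p in [(174,197),(212,197),(163,253),(210,253)]: print(onz("scene",p,.004).round(3))
for p in [(188,199),(185,240)]: print(onz("scene",p,.034).round(3))
t=np.array([.45,-.37,.26]); print("shift",((Rt.T@(t-s["eef_pos"]))/.1).round(2))
```

```text
cam in tool [ 0.067 -0.    -0.144] view dir tool [-0.269  0.002  0.963] camx [ 0.  1. -0.] 297.08233465504435
toolx,y [ 0.923  0.386 -0.   ] [ 0.386 -0.923 -0.   ]
[ 0.341 -0.427  0.004]
[ 0.348 -0.308  0.004]
[ 0.589 -0.408  0.004]
[ 0.596 -0.281  0.004]
[ 0.393 -0.369  0.034]
[ 0.573 -0.346  0.034]
shift [ 2.73 -0.35 -0.29]
```

drive_tool(
  targets="0.4 -0.05 -0.05 0.04 85; 0.8 -0.1 -0.1 0.08 85; 1 -0.12 -0.1 0.087 85; 1 -0.12 -0.1 0.087 85",
)

```text
t: 1.83
eef_pos: [0.3029, -0.456, 0.2416]
tcp_rot: [-0.0, 0.998, 0.061, 0.001]
wrist_force: [-0.5, -0.5, -0.3]
width: 0.0853
grasp_force: 0.0
```

Run:
```python
from h import *
s=read_state();print(s["joint_positions"].round(2),s["eef_pos"].round(3),rot().round(3)[:2,0],s["t"])
t=np.array([.44,-.37,.28]); print("shift",((rot().T@(t-s["eef_pos"]))/.1).round(2))
```

```text
[-0.98  0.08  0.19  1.68  0.    2.03] [ 0.303 -0.456  0.242] [0.992 0.122] 1.8333
shift [ 1.47 -0.69 -0.38]
```

drive_tool(
  targets="0.3 -0.2 -0.1 -0.95 85; 0.6 -0.4 -0.2 -0.95 85; 0.9 -0.6 -0.3 -0.95 85; 1 -0.69 -0.38 -0.95 85; 1 -0.69 -0.38 -0.95 85; 1 -0.69 -0.38 -0.95 85; 1 -0.69 -0.38 -0.95 85; 1 -0.69 -0.38 -0.95 85; 1 -0.69 -0.38 -0.95 85; 1 -0.69 -0.38 -0.95 85; 1 -0.69 -0.38 -0.95 85; 1 -0.69 -0.38 -0.95 85; 1 -0.69 -0.38 -0.95 85; 1 -0.69 -0.38 -0.95 85; 1 -0.69 -0.38 -0.95 85; 1 -0.69 -0.38 -0.95 85; 1 -0.69 -0.38 -0.95 85; 1 -0.69 -0.38 -0.95 85; 1 -0.69 -0.38 -0.95 85; 1 -0.69 -0.38 -0.95 85",
)

```text
t: 3.5
eef_pos: [0.3903, -0.3774, 0.2792]
tcp_rot: [-0.0, 0.254, 0.967, -0.0]
wrist_force: [1.0, -0.0, 0.4]
width: 0.0851
grasp_force: 0.0
```

Run:
```python
from h import *
s=read_state();print(s["joint_positions"].round(2),s["eef_pos"].round(3),np.degrees(np.arctan2(*rot()[1::-1,0])),s["t"])
t=np.array([.47,-.365,.28]); print("shift",((rot().T@(t-s["eef_pos"]))/.1).round(2))
```

```text
[-0.77  0.09  0.28  1.75 -0.   -0.26] [ 0.39  -0.377  0.279] 150.63028054175047 3.5
shift [-0.63  0.5  -0.01]
```

drive_tool(
  targets="-0.3 0.2 0 -0.04 85; -0.6 0.45 0 -0.08 85; -0.63 0.5 0 -0.12 85; -0.63 0.5 0 -0.16 85; -0.63 0.5 0 -0.2 85; -0.63 0.5 0 -0.2 85; -0.63 0.5 0 -0.2 85",
)

```text
t: 4.08
eef_pos: [0.4699, -0.3652, 0.2792]
tcp_rot: [-0.0, -0.053, 0.999, 0.0]
wrist_force: [0.0, -0.3, 0.3]
width: 0.085
grasp_force: 0.0
```

Run:
```python
from h import *
s=read_state();print(s["joint_positions"].round(2),s["eef_pos"].round(3),np.degrees(np.arctan2(*rot()[1::-1,0])),s["t"])
cal=calibration("wrist");im=camera("wrist");cv2.imwrite("pics/w1.png",im)
for n,z in (("scanner",.004),("scanner_eye",.0147),("mat",0),("small_reel",0)):
    for r in finder.place_of(n,"wrist")[:2]: print(n,round(r["conf"],2),np.round(r["pixel"]),onz("wrist",r["pixel"],z,cal).round(4))
```

```text
[-0.66  0.23  0.43  1.77 -0.   -0.77] [ 0.47  -0.365  0.279] -173.94373996671493 4.0833
scanner 0.69 [323. 166.] [ 0.4643 -0.3617  0.004 ]
scanner 0.38 [339. 315.] [ 0.7047 -0.3079  0.004 ]
mat 0.86 [321. 166.] [ 0.4655 -0.3638  0.    ]
small_reel 0.76 [500. 200.] [ 0.4865 -0.0968  0.    ]
```

View pics/w1.png

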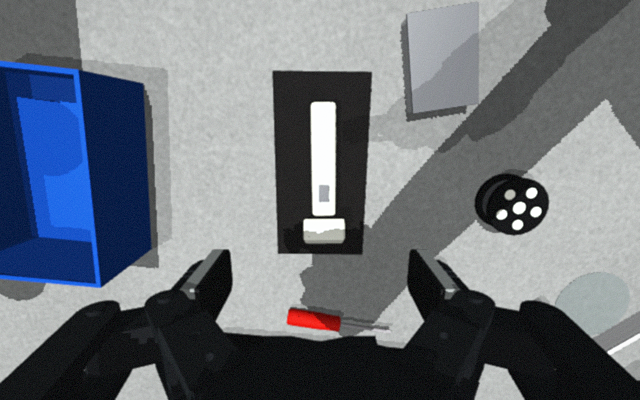

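The wrist picture shows the scanner upright on the mat. Its grip spans rows 101–215 at column 323, with the head at row 230. The mat covers (273–371, 70–254) and the small reel is at (515,205).

Run:
```python
from h import *
s=read_state();im=cv2.imread("pics/w1.png");g=im.min(2)
# grip back half in window: min-area rect of white top face
m=np.zeros(g.shape,np.uint8);m[95:180,295:350]=(g[95:180,295:350]>170)*255
pts=cv2.findNonZero(m)[:,0,:]
rows=np.arange(106,178);mid=np.array([pts[pts[:,1]==r,0].mean() for r in rows]);wd=np.array([np.ptp(pts[pts[:,1]==r,0])+1 for r in rows])
f=np.polyfit(rows,mid,1);top=pts[:,1].min()
W=np.array([onz("wrist",(np.polyval(f,r),r),.034) for r in (top-.5,176)])
d=W[1]-W[0];y=np.arctan2(d[1],d[0]);o=W[0]+.087*d/np.linalg.norm(d)
a,b=onz("wrist",(np.polyval(f,140)-wd.mean()/2,140),.034),onz("wrist",(np.polyval(f,140)+wd.mean()/2,140),.034)
print("width",np.linalg.norm(a-b),"back",W[0].round(4),"yaw",np.degrees(y),"origin",o.round(4))
M=[onz("wrist",p,.004) for p in ((273,70),(371.5,72),(362,254),(278,254))];print("mat",np.mean(M,0).round(4),np.round(M,3).tolist())
Rt=rot();t=np.array([o[0],o[1],.006]);print("shift",((Rt.T@(t-s["eef_pos"]))/.1).round(3),"tool yaw",np.degrees(np.arctan2(-Rt[1,0],-Rt[0,0])))
```

```text
width 0.030722759433165922 back [ 0.3796 -0.3715  0.034 ] yaw 6.586279876269806 origin [ 0.4661 -0.3615  0.034 ]
mat [ 0.4701 -0.3634  0.004 ] [[0.346, -0.44, 0.004], [0.335, -0.312, 0.004], [0.593, -0.286, 0.004], [0.607, -0.415, 0.004]]
shift [0.034 0.04  2.734] tool yaw 6.132039242945347
```

drive_tool(
  targets="0.034 0.04 0.33 0 85; 0.034 0.04 0.66 0 85; 0.034 0.04 1 0 85",
)

```text
t: 4.58
eef_pos: [0.4662, -0.3616, 0.1789]
tcp_rot: [0.001, -0.054, 0.999, -0.001]
wrist_force: [0.3, -0.4, -0.3]
width: 0.0849
grasp_force: 0.0
```

drive_tool(
  targets="0 0 0.33 0 85; 0 0 0.66 0 85; 0 0 0.9 0 85; 0 0 1 0 85; 0 0 1 0 85",
)

```text
t: 5.0
eef_pos: [0.465, -0.3606, 0.0769]
tcp_rot: [-0.002, -0.054, 0.999, 0.001]
wrist_force: [-0.1, -0.8, 0.0]
width: 0.0849
grasp_force: 0.0
```

Run:
```python
from h import *
s=read_state();Rt=rot();t=np.array([.466,-.3615,.006]);print(s["eef_pos"],"shift",((Rt.T@(t-s["eef_pos"]))/.1).round(3),s["wrist_force"].round(1),s["t"])
```

```text
[ 0.46501886 -0.3606038   0.07690223] shift [-0.011 -0.012  0.709] [-0.1 -0.8  0. ] 5.0
```

drive_tool(
  targets="0 0 0.3 0 85; 0 0 0.5 0 85; 0 0 0.65 0 85; 0 0 0.72 0 85; 0 0 0.72 0 85; 0 0 0.72 0 85",
)

```text
t: 5.5
eef_pos: [0.4669, -0.3619, 0.009]
tcp_rot: [0.001, -0.054, 0.999, -0.001]
wrist_force: [-0.3, -0.1, -0.1]
width: 0.085
grasp_force: 0.0
```

drive_tool(
  targets="0 0 0 0 30; 0 0 0 0 28; 0 0 0 0 25; 0 0 0 0 25; 0 0 0 0 25; 0 0 0 0 25; 0 0 0 0 25; 0 0 0 0 25; 0 0 0 0 25; 0 0 0 0 25",
  newtons=50,
)

```text
t: 6.33
eef_pos: [0.4665, -0.3616, 0.008]
tcp_rot: [0.0, -0.055, 0.999, -0.0]
wrist_force: [-0.5, 1.9, 5.9]
width: 0.0308
grasp_force: 51.7
```

drive_tool(
  targets="0 0 -0.1 0 25; 0 0 -0.3 0 25; 0 0 -0.6 0 25; 0 0 -0.9 0 25; 0 0 -1 0 25; 0 0 -1 0 25",
)

```text
t: 6.83
eef_pos: [0.4673, -0.3623, 0.1105]
tcp_rot: [0.002, -0.055, 0.999, -0.002]
wrist_force: [0.5, -0.1, -2.4]
width: 0.0312
grasp_force: 50.9
```

Run:
```python
from h import *
s=read_state();Rt=rot();t=np.array([.36,.2,.16]);print(s["eef_pos"],s["width"],s["grasp_force"],"shift",((Rt.T@(t-s["eef_pos"]))/.1).round(3),s["wrist_force"].round(1),s["t"])
```

```text
[ 0.46732313 -0.36226239  0.11046232] 0.031219563011346936 50.856680274009705 shift [ 0.453  5.704 -0.516] [ 0.5 -0.1 -2.4] 6.8333
```

drive_tool(
  targets="0 0.1 -0.1 0 25; 0.02 0.3 -0.3 0 25; 0.05 0.55 -0.4 0 25; 0.07 0.8 -0.5 0 25; 0.08 1 -0.5 0 25",
)

```text
t: 7.25
eef_pos: [0.4466, -0.261, 0.1577]
tcp_rot: [-0.0, -0.055, 0.999, 0.0]
wrist_force: [1.1, -0.5, -2.2]
width: 0.0314
grasp_force: 50.8
```

drive_tool(
  targets="0.02 0.25 0 0 25; 0.04 0.5 0 0 25; 0.06 0.75 0 0 25; 0.08 1 0 0 25",
)

```text
t: 7.58
eef_pos: [0.4271, -0.1625, 0.1555]
tcp_rot: [-0.001, -0.055, 0.999, 0.001]
wrist_force: [0.7, 0.3, -2.2]
width: 0.0311
grasp_force: 50.8
```

drive_tool(
  targets="0.02 0.25 0 0 25; 0.04 0.5 0 0 25; 0.06 0.75 0 0 25; 0.08 1 0 0 25",
)

```text
t: 7.92
eef_pos: [0.4081, -0.0642, 0.1556]
tcp_rot: [-0.001, -0.055, 0.999, 0.0]
wrist_force: [-0.1, -0.6, -2.1]
width: 0.0314
grasp_force: 50.8
```

drive_tool(
  targets="0.02 0.25 0 0 25; 0.04 0.5 0 0 25; 0.06 0.75 0 0 25; 0.08 1 0 0 25",
)

```text
t: 8.25
eef_pos: [0.3892, 0.0341, 0.1557]
tcp_rot: [-0.001, -0.055, 0.999, 0.0]
wrist_force: [0.4, 0.0, -1.5]
width: 0.0312
grasp_force: 50.8
```

drive_tool(
  targets="0.02 0.25 0 0 25; 0.04 0.5 0 0 25; 0.06 0.75 0 0 25; 0.08 0.9 0 0 25; 0.08 1 0 0 25; 0.08 1 0 0 25; 0.08 1 0 0 25",
)

```text
t: 8.83
eef_pos: [0.3714, 0.1312, 0.1564]
tcp_rot: [-0.001, -0.055, 0.998, -0.0]
wrist_force: [-0.2, -0.5, -2.4]
width: 0.0315
grasp_force: 50.7
```

Run:
```python
from h import *
s=read_state();Rt=rot();print(s["joint_positions"].round(2),s["eef_pos"],s["width"],np.degrees(np.arctan2(-Rt[1,0],-Rt[0,0])),s["t"])
for c in ("wrist","scene"):
    cal=calibration(c);im=camera(c);cv2.imwrite(f"pics/{c}2.png",im)
    for n,z in (("spool",0),("spool_label",.05),("dock_seat",0),("scanner",.16),("scanner_eye",.16)):
        for r in finder.place_of(n,c)[:2]: print(c,n,round(r["conf"],2),np.round(r["pixel"]),onz(c,r["pixel"],z,cal).round(4))
```

```text
[ 0.34 -0.3  -0.32  1.55 -0.    0.23] [0.37139939 0.1312112  0.1564177 ] 0.03148954563061221 6.326839830965517 8.8333
wrist spool 0.62 [461. 322.] [0.5125 0.3145 0.    ]
wrist spool_label 0.61 [461. 331.] [0.4885 0.2856 0.05  ]
wrist scanner 0.88 [320. 249.] [0.3665 0.1309 0.16  ]
scene spool 0.57 [420. 223.] [0.4985 0.3112 0.    ]
scene spool_label 0.81 [414. 209.] [0.4963 0.2887 0.05  ]
scene dock_seat 0.86 [430. 158.] [0.1616 0.4246 0.    ]
scene dock_seat 0.8 [351. 266.] [0.6575 0.0935 0.    ]
scene scanner 0.91 [358. 155.] [0.3756 0.1374 0.16  ]
```

View pics/wrist2.png

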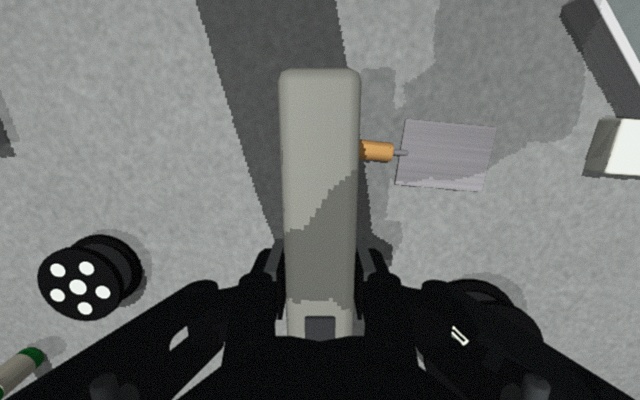

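The wrist picture shows the held scanner (grip at 280–360, rows 70–330) and the small reel at (80,280). The spool is partly hidden behind the right finger at (480,310).

Run:
```python
import cv2
im=cv2.imread("pics/scene2.png");cv2.imwrite("pics/crop2.png",cv2.resize(im[190:310,300:460],None,fx=5,fy=5,interpolation=cv2.INTER_CUBIC))
```

```text
(no output)
```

View pics/crop2.png

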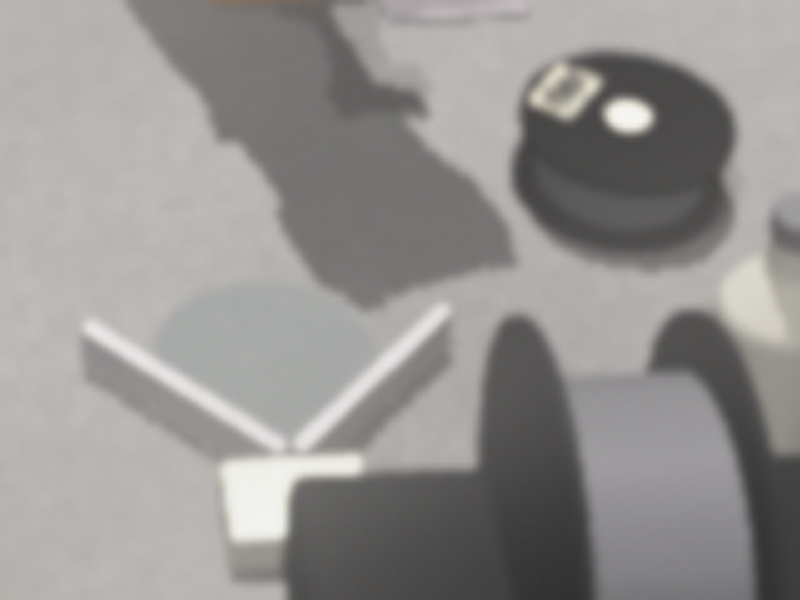

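The crop shows the label at (413,208), the spool hub at (426,213), the dock wall ends at (318,255) and (389,252), and the apex at (358,279).

Run:
```python
from h import *
s=read_state();Rt=rot()
L=onz("scene",(413.2-.1,208.3),.05);Hb=onz("scene",(425.7,213.1),.05);print("label",L,"hub",Hb,"dist",np.linalg.norm(L-Hb))
E=[onz("scene",p,.03) for p in ((318,255),(389.2,251.7),(358.2,279.5))];print("dock",np.round(E,4))
mid=(E[0]+E[1])/2;d=E[2]-mid;print("ends apart",np.linalg.norm(E[0]-E[1]),"mid",mid,"depth",np.linalg.norm(d),"yaw",np.degrees(np.arctan2(d[1],d[0])))
y=np.radians(6.4);L=(L+np.array([.4885,.2856,.05]))/2
t=L-.145*np.array([np.cos(y),np.sin(y),0]);t[2]=.131
print(t,"shift",((Rt.T@(t-s["eef_pos"]))/.1).round(3))
```

```text
label [0.49219775 0.28701974 0.05      ] hub [0.51516094 0.31766405 0.05      ] dist 0.0382933671464899
dock [[0.6441 0.0084 0.03  ]
 [0.6417 0.1944 0.03  ]
 [0.7329 0.1023 0.03  ]]
ends apart 0.1860606388594043 mid [0.64287522 0.10141033 0.03      ] depth 0.09004861818243351 yaw 0.5502105981070305
[0.34625252 0.27014687 0.131     ] shift [0.105 1.41  0.263]
```

drive_tool(
  targets="0.03 0.2 0 0 25; 0.06 0.45 0 0 25; 0.1 0.7 0 0 25; 0.1 0.9 0 0 25; 0.1 1 0 0 25",
)

```text
t: 9.85
eef_pos: [0.3507, 0.2313, 0.1572]
tcp_rot: [0.0, -0.055, 0.998, 0.0]
wrist_force: [0.2, -0.5, -1.9]
width: 0.0312
grasp_force: 50.8
```

drive_tool(
  targets="0 0.15 0.08 0 25; 0 0.3 0.17 0 25; 0 0.4 0.25 0 25; 0 0.42 0.26 0 25; 0 0.42 0.26 0 25",
)

```text
t: 10.27
eef_pos: [0.3462, 0.2712, 0.1307]
tcp_rot: [-0.001, -0.055, 0.998, -0.001]
wrist_force: [-0.5, -0.3, -2.2]
width: 0.0308
grasp_force: 50.7
```

Run:
```python
from h import *
s=read_state();Rt=rot();print(s["joint_positions"].round(2),s["eef_pos"],s["width"],np.degrees(np.arctan2(-Rt[1,0],-Rt[0,0])),s["t"])
x=-Rt[:,0];o=s["eef_pos"]+[0,0,-.004];eye=o+.095*x+[0,0,.0107]
v=.5*x+np.array([0,0,-np.sqrt(.75)]);L=np.array([.491,.2865,.05])-eye
print("along",L@v,"lat",L@np.cross([0,0,1],x),"z",L@np.cross(v,np.cross([0,0,1],x)))
for c in ("scene","side"):
    im=camera(c)
    for n,z in (("scanner_eye",eye[2]),("spool_label",.05)):
        for r in finder.place_of(n,c)[:2]: print(c,n,round(r["conf"],2),np.round(r["pixel"]),onz(c,r["pixel"],z).round(4),eye)
    if c=="scene": cv2.imwrite("pics/crop3.png",cv2.resize(im[100:250,300:500],None,fx=4,fy=4,interpolation=cv2.INTER_CUBIC)); print(proj(c,eye),proj(c,o))
```

```text
[ 0.66 -0.19 -0.28  1.48 -0.    0.55] [0.34621753 0.27116847 0.13067232] 0.030812430137045918 6.3083666914810665 10.2667
along 0.10091543238822165 lat -0.0006699228419228315 z 0.00021401807475230234
scene spool_label 0.73 [412. 210.] [0.5014 0.2833 0.05  ] [0.44064223 0.28160701 0.13725814]
[411.23706656 172.76636409] [400.63103309 157.76367684]
side spool_label 0.94 [280. 167.] [0.5032 0.2993 0.05  ] [0.44064223 0.28160701 0.13725814]
side spool_label 0.24 [342. 188.] [0.6003 0.0483 0.05  ] [0.44064223 0.28160701 0.13725814]
```

View pics/crop3.png

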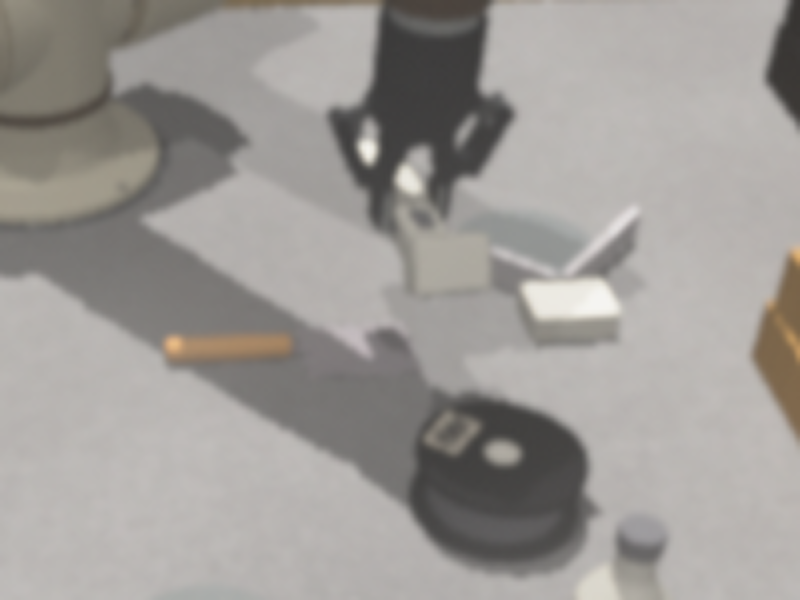

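The crop shows the scanner head at about (413,170) in full-image pixels, level and pointing towards the label at (413,208). Geometry puts the label 101 mm along the viewing line and about 1 mm off it. I'll hold still here.

drive_tool(
  targets="0 0 0 0 25; 0 0 0 0 25; 0 0 0 0 25; 0 0 0 0 25; 0 0 0 0 25; 0 0 0 0 25; 0 0 0 0 25; 0 0 0 0 25; 0 0 0 0 25; 0 0 0 0 25; 0 0 0 0 25; 0 0 0 0 25; 0 0 0 0 25; 0 0 0 0 25; 0 0 0 0 25; 0 0 0 0 25; 0 0 0 0 25; 0 0 0 0 25",
)

```text
t: 12.07
eef_pos: [0.3465, 0.2713, 0.1313]
tcp_rot: [-0.0, -0.055, 0.999, -0.0]
wrist_force: [-0.7, 0.2, -2.5]
width: 0.0312
grasp_force: 50.7
```

drive_tool(
  targets="0 -0.1 -0.05 0 25; 0 -0.3 -0.15 0 25; -0.03 -0.55 -0.26 0 25; -0.06 -0.8 -0.26 0 25; -0.08 -1 -0.26 0 25",
)

```text
t: 12.48
eef_pos: [0.3657, 0.1712, 0.1584]
tcp_rot: [0.001, -0.055, 0.999, 0.0]
wrist_force: [0.4, -0.7, -2.5]
width: 0.0313
grasp_force: 50.8
```

drive_tool(
  targets="-0.02 -0.25 0 0 25; -0.04 -0.5 0 0 25; -0.06 -0.75 0 0 25; -0.08 -1 0 0 25",
)

```text
t: 12.82
eef_pos: [0.3841, 0.0726, 0.1578]
tcp_rot: [0.0, -0.055, 0.999, -0.0]
wrist_force: [0.8, 0.3, -2.0]
width: 0.0313
grasp_force: 50.8
```

drive_tool(
  targets="-0.02 -0.25 0 0 25; -0.04 -0.5 0 0 25; -0.06 -0.75 0 0 25; -0.08 -1 0 0 25",
)

```text
t: 13.15
eef_pos: [0.4028, -0.026, 0.1578]
tcp_rot: [0.0, -0.054, 0.999, -0.0]
wrist_force: [-0.1, -0.1, -2.8]
width: 0.031
grasp_force: 50.8
```

drive_tool(
  targets="-0.02 -0.25 0 0 25; -0.04 -0.5 0 0 25; -0.06 -0.75 0 0 25; -0.08 -1 0 0 25",
)

```text
t: 13.48
eef_pos: [0.4216, -0.1245, 0.1578]
tcp_rot: [0.0, -0.054, 0.999, -0.0]
wrist_force: [0.1, 0.2, -2.1]
width: 0.031
grasp_force: 50.8
```

drive_tool(
  targets="-0.02 -0.25 0 0 25; -0.04 -0.5 0 0 25; -0.06 -0.75 0 0 25; -0.08 -1 0 0 25",
)

```text
t: 13.82
eef_pos: [0.4404, -0.2231, 0.1577]
tcp_rot: [0.0, -0.054, 0.999, -0.0]
wrist_force: [0.2, 0.5, -1.2]
width: 0.0312
grasp_force: 50.8
```

drive_tool(
  targets="-0.02 -0.25 0 0 25; -0.04 -0.5 0 0 25; -0.06 -0.75 0 0 25; -0.08 -0.9 0 0 25; -0.08 -1 0 0 25; -0.08 -1 0 0 25",
)

```text
t: 14.32
eef_pos: [0.4592, -0.3215, 0.1571]
tcp_rot: [-0.0, -0.054, 0.999, -0.0]
wrist_force: [-0.0, 0.2, -2.1]
width: 0.0312
grasp_force: 50.8
```

Run:
```python
from h import *
s=read_state();Rt=rot();t=np.array([.4665,-.3616,.008]);print(s["eef_pos"],s["width"],"shift",((Rt.T@(t-s["eef_pos"]))/.1).round(3),s["wrist_force"].round(1),s["t"])
```

```text
[ 0.45917567 -0.32154187  0.15707379] 0.031214987769194014 shift [-0.031 -0.406  1.491] [-0.   0.2 -2.1] 14.3167
```

drive_tool(
  targets="-0.01 -0.2 0.1 0 25; -0.03 -0.35 0.3 0 25; -0.03 -0.41 0.6 0 25; -0.03 -0.41 0.85 0 25; -0.03 -0.41 1 0 25; -0.03 -0.41 1 0 25",
)

```text
t: 14.82
eef_pos: [0.4651, -0.3583, 0.0536]
tcp_rot: [-0.002, -0.055, 0.998, 0.002]
wrist_force: [-1.2, 0.6, -2.6]
width: 0.0311
grasp_force: 50.7
```

drive_tool(
  targets="0 0 0.1 0 25; 0 0 0.2 0 25; 0 0 0.3 0 25; 0 0 0.36 0 25; 0 0 0.4 0 25; 0 0 0.42 0 25; 0 0 0.44 0 25; 0 0 0.45 0 25; 0 0 0.46 0 25; 0 0 0.465 0 25; 0 0 0.47 0 25; 0 0 0.475 0 25; 0 0 0.475 0 25; 0 0 0.475 0 25",
)

```text
t: 15.98
eef_pos: [0.4671, -0.3603, 0.0099]
tcp_rot: [0.0, -0.055, 0.999, -0.0]
wrist_force: [-0.5, 0.0, -2.0]
width: 0.0311
grasp_force: 50.8
```

drive_tool(
  targets="0 0 0.005 0 25; 0 0 0.01 0 25; 0 0 0.015 0 25; 0 0 0.02 0 25; 0 0 0.02 0 25; 0 0 0.02 0 25",
)

```text
t: 16.48
eef_pos: [0.4671, -0.3603, 0.008]
tcp_rot: [0.0, -0.055, 0.999, -0.0]
wrist_force: [-0.8, 1.4, 1.1]
width: 0.0313
grasp_force: 51.1
```

drive_tool(
  targets="0 0 0 0 33; 0 0 0 0 40; 0 0 0 0 60; 0 0 0 0 85; 0 0 0 0 85; 0 0 0 0 85; 0 0 0 0 85; 0 0 0 0 85",
  newtons=20,
)

```text
t: 17.15
eef_pos: [0.4671, -0.3603, 0.0078]
tcp_rot: [-0.0, -0.055, 0.999, -0.0]
wrist_force: [0.2, 0.1, 0.1]
width: 0.0848
grasp_force: 0.0
```

drive_tool(
  targets="0 0 -0.1 0 85; 0 0 -0.3 0 85; 0 0 -0.6 0 85; 0 0 -1 0 85",
)

```text
t: 17.48
eef_pos: [0.4659, -0.3594, 0.1072]
tcp_rot: [-0.002, -0.055, 0.999, 0.001]
wrist_force: [0.7, -0.6, 0.9]
width: 0.0853
grasp_force: 0.0
```

drive_tool(
  targets="0 0.1 -0.3 0 0; 0 0.3 -0.6 0 0; 0 0.6 -0.7 0 0; 0 1 -0.7 0 0",
)

```text
t: 17.82
eef_pos: [0.4571, -0.2617, 0.1819]
tcp_rot: [0.002, -0.054, 0.999, -0.002]
wrist_force: [1.8, 0.1, 0.3]
width: 0.0386
grasp_force: 0.0
```

Run:
```python
from h import *
s=read_state();Rt=rot();print(s["eef_pos"],s["t"],s["width"])
for c in ("wrist","scene"):
    cal=calibration(c);im=camera(c);cv2.imwrite(f"pics/{c}4.png",im)
    for n,z in (("scanner",.004),("mat",0),("spool",0),("spool_label",.05)):
        for r in finder.place_of(n,c)[:2]: print(c,n,round(r["conf"],2),np.round(r["pixel"]),onz(c,r["pixel"],z,cal).round(4))
```

```text
[ 0.45711515 -0.26174549  0.18190382] 17.8167 0.03863638944453586
wrist scanner 0.82 [231. 179.] [ 0.4631 -0.3606  0.004 ]
wrist spool_label 0.55 [229. 181.] [ 0.4543 -0.3486  0.05  ]
scene scanner 0.95 [189. 221.] [ 0.461  -0.3587  0.004 ]
scene scanner 0.46 [352. 264.] [0.6543 0.0955 0.004 ]
scene mat 0.58 [186. 222.] [ 0.4598 -0.371   0.    ]
scene mat 0.24 [241. 257.] [ 0.6111 -0.1957  0.    ]
scene spool 0.8 [421. 225.] [0.5095 0.3116 0.    ]
scene spool_label 0.82 [414. 211.] [0.5025 0.2871 0.05  ]
```

View pics/wrist4.png

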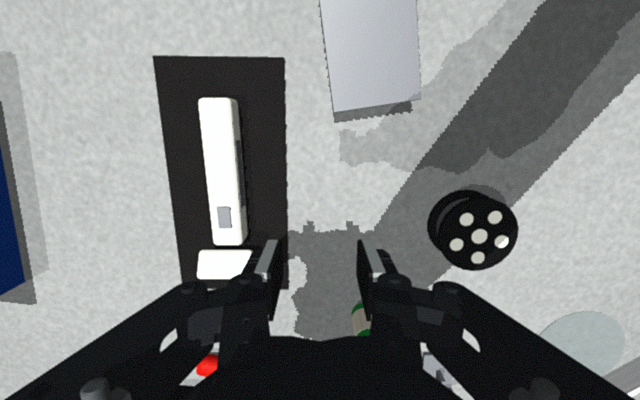

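The wrist picture shows the scanner back near the middle of its mat at (222,180), and the small reel is unmoved at (473,230). Next I go behind the spool on its +y side. With the fingers open they will cradle it as a two-point pusher.

drive_tool(
  targets="-0.05 0.3 0 0 85; -0.1 0.65 0 0 85; -0.2 1 0 0 85",
)

```text
t: 18.57
eef_pos: [0.4645, -0.1592, 0.1774]
tcp_rot: [-0.0, -0.053, 0.999, 0.0]
wrist_force: [0.6, -0.3, 1.0]
width: 0.0355
grasp_force: 0.0
```

drive_tool(
  targets="-0.05 0.3 0 0 85; -0.1 0.65 0 0 85; -0.2 1 0 0 85",
)

```text
t: 18.82
eef_pos: [0.4737, -0.0568, 0.1778]
tcp_rot: [-0.0, -0.054, 0.999, -0.0]
wrist_force: [0.8, 0.6, -1.6]
width: 0.072
grasp_force: 0.0
```

drive_tool(
  targets="-0.05 0.3 0 0 85; -0.1 0.65 0 0 85; -0.2 1 0 0 85",
)

```text
t: 19.07
eef_pos: [0.4828, 0.0449, 0.1778]
tcp_rot: [-0.0, -0.054, 0.999, -0.0]
wrist_force: [1.5, -0.4, -0.8]
width: 0.0849
grasp_force: 0.0
```

drive_tool(
  targets="-0.05 0.3 0 0 85; -0.1 0.65 0 0 85; -0.2 1 0 0 85",
)

```text
t: 19.32
eef_pos: [0.4919, 0.1466, 0.1778]
tcp_rot: [-0.0, -0.054, 0.999, -0.0]
wrist_force: [0.8, -0.6, 0.1]
width: 0.085
grasp_force: 0.0
```

drive_tool(
  targets="-0.05 0.3 0 -0.03 85; -0.1 0.6 0 -0.06 85; -0.15 0.85 0 -0.1 85; -0.2 1 0 -0.14 85; -0.2 1 0 -0.18 85; -0.2 1 0 -0.22 85; -0.2 1 0 -0.26 85; -0.2 1 0 -0.3 85; -0.2 1 0 -0.34 85; -0.2 1 0 -0.38 85; -0.2 1 0 -0.42 85; -0.2 1 0 -0.465 85; -0.2 1 0 -0.465 85; -0.2 1 0 -0.465 85",
)

```text
t: 20.48
eef_pos: [0.5014, 0.2467, 0.1775]
tcp_rot: [-0.0, -0.706, 0.708, 0.0]
wrist_force: [-0.0, 0.9, -0.4]
width: 0.0847
grasp_force: 0.0
```

Run:
```python
from h import *
s=read_state();Rt=rot();print(s["joint_positions"].round(2),s["eef_pos"].round(4),s["t"],s["width"],Rt[:2,:2].round(3).tolist())
t=np.array([.515,.40,.18]);print("shift",((Rt.T@(t-s["eef_pos"]))/.1).round(3))
```

```text
[ 0.46  0.09  0.08  1.56 -0.   -1.11] [0.5014 0.2467 0.1775] 20.4833 0.08467779048018488 [[-0.003, -1.0], [-1.0, 0.003]]
shift [-1.533 -0.131 -0.025]
```

drive_tool(
  targets="-0.3 -0.05 0 0 85; -0.65 -0.1 0 0 85; -1 -0.13 0 0 85",
)

```text
t: 20.73
eef_pos: [0.5149, 0.3476, 0.1779]
tcp_rot: [0.0, -0.705, 0.71, -0.0]
wrist_force: [1.0, -0.2, 0.7]
width: 0.0853
grasp_force: 0.0
```

drive_tool(
  targets="-0.25 0 0 0 85; -0.45 0 0 0 85; -0.53 0 0 0 85; -0.53 0 0 0 85; -0.53 0 0 0 85",
)

```text
t: 21.15
eef_pos: [0.5142, 0.3995, 0.1775]
tcp_rot: [-0.0, -0.706, 0.708, -0.0]
wrist_force: [-0.2, 0.8, 0.2]
width: 0.0849
grasp_force: 0.0
```

Run:
```python
from h import *
s=read_state();Rt=rot();print(s["joint_positions"].round(2),s["eef_pos"].round(4),s["t"],s["width"])
cal=calibration("wrist");im=camera("wrist");cv2.imwrite("pics/w5.png",im)
for n,z in (("spool",0),("spool_label",.05),("dock_seat",0),("dock",0)):
    for r in finder.place_of(n,"wrist")[:2]: print(n,round(r["conf"],2),np.round(r["pixel"]),onz("wrist",r["pixel"],z,cal).round(4))
print(proj("wrist",[.515,.3175,.05],cal),proj("wrist",[.643,.1015,0],cal))
```

```text
[ 0.66  0.32  0.35  1.6  -0.   -0.91] [0.5142 0.3995 0.1775] 21.15 0.0848961309837993
spool 0.8 [320. 102.] [0.5131 0.313  0.    ]
spool_label 0.56 [345.  59.] [0.4918 0.2817 0.05  ]
dock_seat 0.98 [616. 202.] [0.181  0.4205 0.    ]
dock 0.93 [614. 203.] [0.1833 0.4216 0.    ]
[317.59800402 103.76833605] [ 164.1200304 -164.9602326]
```

View pics/w5.png

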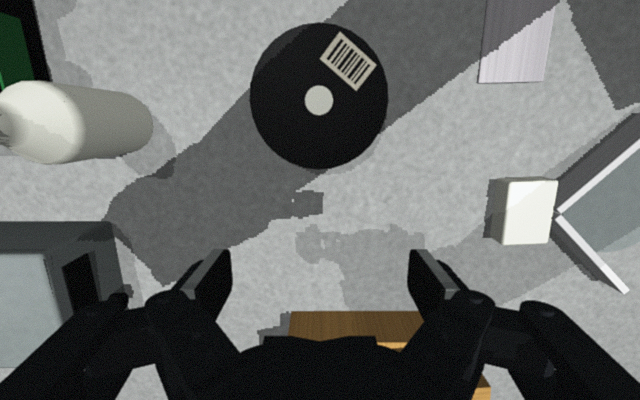

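The wrist view shows the spool (hub at (319,100)), a grey box at lower left (corner near (110,225)), and the wooden block edge along row 312. I'll check clearances before lowering.

Run:
```python
from h import *
print("hub",onz("wrist",(319,100),.05).round(4))
for p in ((290,312),(415,312),(290,340),(110,225),(127,290),(485,390)):
    print(p,[onz("wrist",p,z).round(3)[:2].tolist() for z in (0,.05,.09)])
s=read_state();print(((rot().T@(np.array([.5137,.394,.002])-s["eef_pos"]))/.1).round(3))
```

```text
hub [0.5142 0.314  0.05  ]
(290, 312) [[0.551, 0.563], [0.545, 0.527], [0.541, 0.498]]
(415, 312) [[0.394, 0.563], [0.413, 0.527], [0.428, 0.498]]
(290, 340) [[0.552, 0.604], [0.546, 0.562], [0.541, 0.528]]
(110, 225) [[0.755, 0.447], [0.717, 0.429], [0.687, 0.414]]
(127, 290) [[0.75, 0.531], [0.713, 0.5], [0.684, 0.475]]
(485, 390) [[0.288, 0.686], [0.323, 0.631], [0.351, 0.586]]
[0.051 0.008 1.762]
```

drive_tool(
  targets="0.05 0 0.3 0 85; 0.05 0 0.65 0 85; 0.05 0 1 0 85",
)

```text
t: 21.65
eef_pos: [0.5149, 0.3945, 0.0779]
tcp_rot: [0.001, -0.706, 0.708, -0.0]
wrist_force: [-0.6, 0.0, -0.7]
width: 0.085
grasp_force: 0.0
```

drive_tool(
  targets="0 0 0.3 0 85; 0 0 0.55 0 85; 0 0 0.7 0 85; 0 0 0.75 0 85; 0 0 0.75 0 85; 0 0 0.75 0 85",
)

```text
t: 22.15
eef_pos: [0.5147, 0.395, 0.004]
tcp_rot: [0.001, -0.707, 0.708, -0.0]
wrist_force: [0.4, -0.3, -0.6]
width: 0.0849
grasp_force: 0.0
```

drive_tool(
  targets="0.06 0 0 0 85; 0.12 0 0 0 85; 0.18 0 0 0 85; 0.23 0 0 0 85; 0.27 0 0 0 85; 0.3 0 0 0 85; 0.35 0 0 0 85; 0.4 0 0 0 85; 0.4 0 0 0 85",
)

```text
t: 22.9
eef_pos: [0.5143, 0.3544, 0.0031]
tcp_rot: [0.0, -0.707, 0.707, -0.0]
wrist_force: [0.4, 1.7, 0.9]
width: 0.0849
grasp_force: 0.8
```

Run:
```python
from h import *
s=read_state();print(s["eef_pos"].round(4),s["wrist_force"].round(1),s["t"],s["width"])
cal=calibration("wrist");im=camera("wrist");cv2.imwrite("pics/w6.png",im)
for n,z in (("spool",0),("spool_label",.05)):
    for r in finder.place_of(n,"wrist")[:1]: print(n,round(r["conf"],2),np.round(r["pixel"]),onz("wrist",r["pixel"],z,cal).round(4))
# hub: bright round blob
n,l,st,ce=cv2.connectedComponentsWithStats(((im.min(2)>130)*255).astype(np.uint8))
for i in range(1,n):
    w,h,a=st[i][2:]; p=onz("wrist",ce[i],.05,cal)
    if 60<a<6000 and .7<w/h<1.4: print(ce[i].round(),st[i],p.round(4))
```

```text
[0.5143 0.3544 0.0031] [0.4 1.7 0.9] 22.9 0.0848775117240162
spool 0.65 [320. 154.] [0.5134 0.3021 0.    ]
spool_label 0.66 [401.  65.] [0.4892 0.2702 0.05  ]
[319. 167.] [ 282  130   75   75 4409] [0.5136 0.3009 0.05  ]
```

Contact is as predicted: the spool centre is 53 mm ahead of the TCP. Pushing in -y now.

drive_tool(
  targets="0.06 0 0 0 85; 0.14 0 0 0 85; 0.23 0 0 0 85; 0.33 0 0 0 85; 0.43 0 0 0 85; 0.53 0 0 0 85; 0.63 0 0 0 85; 0.73 0 0 0 85; 0.83 0 0 0 85; 0.93 0 0 0 85; 1 0 0 0 85",
)

```text
t: 23.97
eef_pos: [0.514, 0.2537, 0.0028]
tcp_rot: [-0.0, -0.707, 0.708, -0.0]
wrist_force: [0.6, 2.6, 0.2]
width: 0.0853
grasp_force: 1.1
```

drive_tool(
  targets="0.08 0 0 0 85; 0.18 0 0 0 85; 0.28 0 0 0 85; 0.38 0 0 0 85; 0.48 0 0 0 85; 0.58 0 0 0 85; 0.68 0 0 0 85; 0.77 0 0 0 85; 0.84 0 0 0 85; 0.9 0 0 0 85; 0.94 0 0 0 85; 0.97 0 0 0 85; 0.98 0 0 0 85; 0.98 0 0 0 85",
)

```text
t: 25.13
eef_pos: [0.5141, 0.1569, 0.0028]
tcp_rot: [-0.0, -0.707, 0.707, -0.0]
wrist_force: [-0.3, 0.1, -0.5]
width: 0.0844
grasp_force: 0.3
```

```bash
cat >> h.py <<'E'
def hub(c="wrist"):
    cal=calibration(c);im=camera(c)
    n,l,st,ce=cv2.connectedComponentsWithStats(((im.min(2)>130)*255).astype(np.uint8))
    for i in range(1,n):
        w,h,a=st[i][2:]
        if 250<a<6000 and .8<w/h<1.25 and a/(w*h)>.7: print("hub",ce[i].round(),st[i],onz(c,ce[i],.05,cal).round(4))
    return im
E
python3 - <<'E'
from h import *
s=read_state();print(s["joint_positions"].round(2),s["eef_pos"].round(4),s["wrist_force"].round(1),s["t"],s["width"])
cv2.imwrite("pics/w7.png",hub())
for n,z in (("spool",0),("dock_seat",0),("dock",0)):
    for r in finder.place_of(n,"wrist")[:1]: print(n,round(r["conf"],2),np.round(r["pixel"]),onz("wrist",r["pixel"],z).round(4))
E
```

```text
[ 0.3   0.09 -0.26  1.22 -0.   -1.27] [0.5141 0.1569 0.0028] [-0.3  0.1 -0.5] 25.1333 0.08440145150929772
hub [319. 167.] [ 282  129   75   76 4493] [0.5133 0.1031 0.05  ]
spool 0.78 [322. 149.] [0.5118 0.1024 0.    ]
dock_seat 0.59 [ 50. 140.] [0.6437 0.0981 0.    ]
dock 0.54 [402.  65.] [0.4757 0.0647 0.    ]
```

drive_tool(
  targets="-0.15 0 0 0 85; -0.25 0 -0.1 0 85; -0.25 0 -0.4 0 85; -0.25 0 -0.75 0 85; -0.25 0 -1 0 85",
)

```text
t: 25.75
eef_pos: [0.5143, 0.1828, 0.1061]
tcp_rot: [-0.001, 0.707, -0.707, 0.0]
wrist_force: [0.0, -0.0, 0.4]
width: 0.0851
grasp_force: 0.0
```

drive_tool(
  targets="0.1 0.25 -0.3 0.04 85; 0.3 0.55 -0.6 0.08 85; 0.5 0.8 -0.8 0.12 85; 0.7 1 -0.8 0.16 85; 0.79 1 -0.8 0.2 85; 0.79 1 -0.8 0.24 85; 0.79 1 -0.8 0.28 85; 0.79 1 -0.8 0.32 85; 0.79 1 -0.8 0.36 85; 0.79 1 -0.8 0.4 85; 0.79 1 -0.8 0.44 85; 0.79 1 -0.8 0.48 85; 0.79 1 -0.8 0.5 85; 0.79 1 -0.8 0.5 85; 0.79 1 -0.8 0.5 85",
)

```text
t: 27.0
eef_pos: [0.414, 0.1034, 0.1834]
tcp_rot: [0.0, -0.001, 1.0, 0.0]
wrist_force: [-0.0, -0.9, -0.3]
width: 0.0853
grasp_force: 0.0
```

Run:
```python
from h import *
s=read_state();Rt=rot();print(s["joint_positions"].round(2),s["eef_pos"].round(4),s["t"],s["width"],Rt[:2,:2].round(3).tolist())
im=hub();cv2.imwrite("pics/w8.png",im)
for n,z in (("spool",0),("dock_seat",0),("dock",0)):
    for r in finder.place_of(n,"wrist")[:1]: print(n,round(r["conf"],2),np.round(r["pixel"]),onz("wrist",r["pixel"],z).round(4))
```

```text
[ 0.24 -0.22 -0.21  1.58 -0.    0.24] [0.414  0.1034 0.1834] 27.0 0.08525803261571366 [[-1.0, -0.002], [-0.002, 1.0]]
hub [320. 286.] [309 277  22  20 347] [0.5143 0.1034 0.05  ]
spool 0.61 [321. 263.] [0.5128 0.1052 0.    ]
dock_seat 0.66 [318. 352.] [0.6424 0.1009 0.    ]
dock 0.65 [315. 355.] [0.6484 0.0973 0.    ]
```

View pics/w8.png

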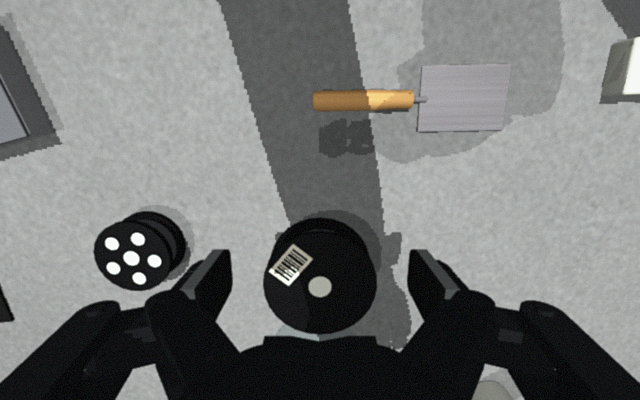

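The wrist picture shows the spool (hub at (320,286)) straight ahead between the fingers, and the small reel and scraper clear of the path. Lowering behind it on the -x side, then pushing +x.

drive_tool(
  targets="-0.08 0 0.3 0 85; -0.15 0 0.65 0 85; -0.15 0 1 0 85",
)

```text
t: 27.45
eef_pos: [0.4303, 0.1033, 0.0822]
tcp_rot: [0.001, -0.0, 1.0, 0.0]
wrist_force: [0.4, -0.8, 0.1]
width: 0.0847
grasp_force: 0.0
```

drive_tool(
  targets="0 0 0.3 0 85; 0 0 0.6 0 85; 0 0 0.76 0 85; 0 0 0.8 0 85; 0 0 0.8 0 85; 0 0 0.8 0 85",
)

```text
t: 27.95
eef_pos: [0.4296, 0.1032, 0.0039]
tcp_rot: [0.001, 0.0, 1.0, 0.0]
wrist_force: [0.1, -0.4, 0.5]
width: 0.0849
grasp_force: 0.0
```

drive_tool(
  targets="-0.08 0 0 0 85; -0.16 0 0 0 85; -0.22 0 0 0 85; -0.27 0 0 0 85; -0.32 0 0 0 85; -0.38 0 0 0 85; -0.46 0 0 0 85; -0.55 0 0 0 85; -0.65 0 0 0 85; -0.75 0 0 0 85; -0.84 -0.01 0 0 85; -0.91 -0.01 0 0 85; -0.96 -0.01 0 0 85; -0.99 -0.01 0 0 85; -1 -0.01 0 0 85",
)

```text
t: 29.2
eef_pos: [0.5292, 0.102, 0.0027]
tcp_rot: [-0.0, 0.0, 1.0, -0.0]
wrist_force: [-5.4, -0.7, 3.3]
width: 0.0852
grasp_force: 2.6
```

Run:
```python
from h import *
s=read_state();print(s["eef_pos"].round(4),s["wrist_force"].round(1),s["t"],s["width"])
im=hub();cv2.imwrite("pics/w9.png",im)
for n,z in (("spool",0),("dock_seat",0),("dock",0)):
    for r in finder.place_of(n,"wrist")[:1]: print(n,round(r["conf"],2),np.round(r["pixel"]),onz("wrist",r["pixel"],z).round(4))
```

```text
[0.5292 0.102  0.0027] [-5.4 -0.7  3.3] 29.2 0.08521206580075873
spool 0.66 [320. 336.] [0.5824 0.1019 0.    ]
```

drive_tool(
  targets="-0.05 0 0 0 85; -0.12 0 0 0 85; -0.2 0 0 0 85; -0.28 0 0 0 85; -0.36 0 0 0 85; -0.42 0 0 0 85; -0.47 0 0 0 85; -0.5 0 0 0 85; -0.53 0 0 0 85; -0.55 0 0 0 85; -0.56 0 0 0 85; -0.57 0 0 0 85; -0.57 0 0 0 85",
)

```text
t: 30.48
eef_pos: [0.586, 0.102, 0.0028]
tcp_rot: [0.0, 0.0, 1.0, -0.0]
wrist_force: [-4.1, 0.4, 2.0]
width: 0.085
grasp_force: 2.0
```

drive_tool(
  targets="-0.005 0 0 0 85; -0.01 0 0 0 85; -0.015 0 0 0 85; -0.02 0 0 0 85; -0.02 0 0 0 85",
)

```text
t: 30.9
eef_pos: [0.5881, 0.102, 0.0028]
tcp_rot: [0.0, 0.0, 1.0, -0.0]
wrist_force: [-3.9, 0.1, 2.0]
width: 0.0846
grasp_force: 2.2
```

drive_tool(
  targets="-0.005 0 0 0 85; -0.01 0 0 0 85; -0.015 0 0 0 85; -0.02 0 0 0 85; -0.02 0 0 0 85",
)

```text
t: 31.32
eef_pos: [0.589, 0.1018, 0.0026]
tcp_rot: [-0.001, 0.0, 1.0, -0.0]
wrist_force: [-11.1, -0.3, 4.9]
width: 0.085
grasp_force: 4.6
```

drive_tool(
  targets="-0.005 0 0 0 85; -0.01 0 0 0 85; -0.01 0 0 0 85",
)

```text
t: 31.57
eef_pos: [0.5894, 0.1017, 0.0025]
tcp_rot: [-0.002, 0.0, 1.0, -0.0]
wrist_force: [-12.3, -1.0, 5.9]
width: 0.0852
grasp_force: 6.4
```

Run:
```python
from h import *
s=read_state();print(s["eef_pos"].round(4),s["wrist_force"].round(1),s["t"])
im=camera("scene");cv2.imwrite("pics/crop10.png",cv2.resize(im[190:310,300:460],None,fx=5,fy=5,interpolation=cv2.INTER_CUBIC))
for n,z in (("spool",0),):
    for r in finder.place_of(n,"scene")[:1]: print(n,round(r["conf"],2),np.round(r["pixel"]),onz("scene",r["pixel"],z).round(4))
print(proj("scene",[.643,.1015,.05]))
```

```text
[0.5894 0.1017 0.0025] [-12.3  -1.    5.9] 31.5667
spool 0.75 [349. 264.] [ 0.6523  0.0901 -0.    ]
[354.10831513 247.84573961]
```

View pics/crop10.png

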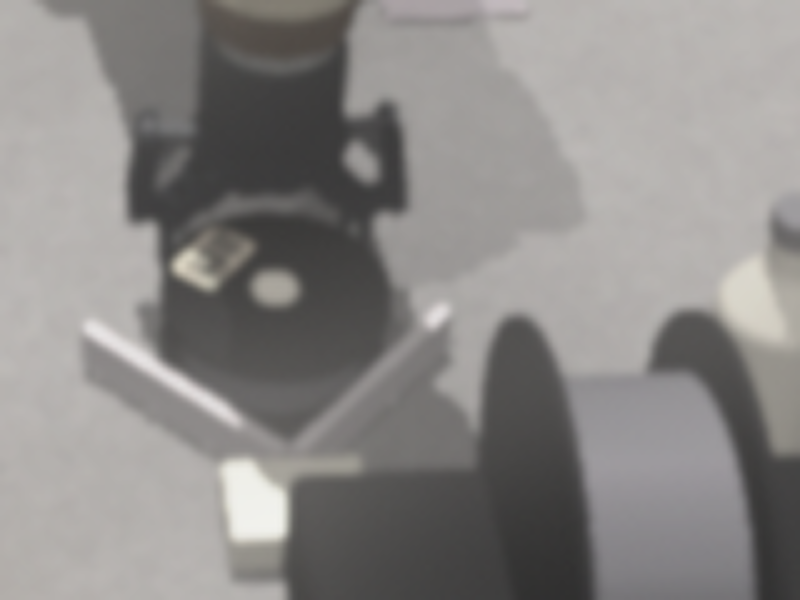

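The crop shows the spool seated in the V against both walls. The hub is at (354.8,247.6), against (354.1,247.8) expected for the seat. Retreating.

drive_tool(
  targets="0.05 0 0 0 85; 0.15 0 0 0 85; 0.35 0 0 0 85; 0.5 0 -0.1 0 85; 0.5 0 -0.4 0 85; 0.5 0 -0.8 0 85; 0.5 0 -1 0 85; 0.5 0 -1 0 85; 0.5 0 -1 0 85",
)

```text
t: 32.42
eef_pos: [0.5423, 0.1022, 0.1044]
tcp_rot: [0.002, 0.0, 1.0, 0.0]
wrist_force: [-0.5, -0.3, -0.8]
width: 0.0851
grasp_force: 0.0
```

Run:
```python
from h import *
s=read_state();print(s["eef_pos"].round(4),s["wrist_force"].round(1),s["t"])
im=camera("scene")
for n,z in (("scanner",.004),("spool",0)):
    for r in finder.place_of(n,"scene")[:1]: print(n,round(r["conf"],2),onz("scene",r["pixel"],z).round(4))
g=im.min(2);y0,x0=237,345;m=(g[y0:258,x0:366]>140).astype(np.uint8)
n,l,st,ce=cv2.connectedComponentsWithStats(m)
for i in range(1,n): print(ce[i]+[x0,y0],st[i][4],onz("scene",ce[i]+[x0,y0],.05).round(4))
print(bot.job_done())
```

```text
[0.5423 0.1022 0.1044] [-0.5 -0.3 -0.8] 32.4167
scanner 0.6 [ 0.4495 -0.3557  0.004 ]
spool 0.65 [0.6302 0.093  0.    ]
[345.33333333 242.5       ] 6 [0.622  0.0809 0.05  ]
[354.7 247.1] 30 [0.6404 0.1033 0.05  ]
the job is handed in; nothing more can be done
None
```

I scanned the label with a 1.8 s hold, laid the scanner back on its mat and pushed the spool home in the V stop. The spool's centre measured about 3 mm from the seat, and I handed the job in at about 32 s; no verdict came back.

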